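# Fetch the mortar from behind the jars

## Robot

A 7-joint arm with a two-finger parallel gripper is mounted at the origin on the work surface. World frame = base frame: x ahead of the robot, y to its left, z up, the work surface at z = 0. Lengths are in m, angles in rad, forces in N, time in s.
With the tool pointing down it reaches from about 0.4 to 0.875 m from the base axis. Payload 19.3 kg.
Tool frame: the origin (TCP) lies at the very end of the fingers, on their centre line; the grasp point (between the pads) lies bot.pinch_z behind it (bot.pinch_z is the distance from the TCP to the grasp point, in m); z points along the fingers, y is the line along which they close (so a half turn about z gives the same grasp; the last joint's range is limited). The gripper opens to 85 mm and grips with 20 to 120 N. Pads are 22 mm wide; open, the fingers measure 114 mm over their backs; the gripper's body (76 mm by 85 mm) begins 54 mm behind the grasp point. The pads swing forward as they close: fully open they stand 13 mm farther back than shut.
Start: joints at [-1.41, 0.521, -0.036, 1.599, 0.021, 1.021, -0.113], TCP at [0.143, 0.608, 0.231] pointing down, gripper open.
Joint ranges: [-2.91, 2.91], [-0.3, 2.13], [-1.5, 1.42], [0.17, 2.43], [-1.26, 4.41], [0.16, 1.93], [-2.52, 2.52]. Speed limits (rad/s): [1.89, 1.89, 2.39, 2.39, 3.01, 3.01, 3.01].

## Interface

Orientations are given as [roll, pitch, yaw] about the fixed x, y, z axes, in that order (R = Rz(yaw) Ry(pitch) Rx(roll)).
In Python, from workcell import bot, grab_frame, ticket gives the robot as it stands.
- The arm moves only by the tool arm_command, never from a script. Its argument "commands" is a list of rows, each a list of 3 entries, a list of its own where there are three numbers: the shift along the world's x, y, z in mm, then the turn about the world's z in rad, then the gripper command: -1 is fully open, 1 is shut, values between are in proportion. In form: [[[tx, ty, tz], roll, fingers], ...]. A call has 1 to 20 rows; each row shifts and turns the commanded pose from where the row before left it; what a row does not reach is not made up. A row lasts 1/10 s, in which the tool goes at most 50 mm and 8.59 degrees, less where a joint would pass 70% of its speed; a pose out of reach is approached as far as the arm can. A call with a gripper value outside its range is refused whole. The fingers move at their own pace and stop on an object; "newtons" is the grip in N (left out, the last holds). Time passes only in rows, so rows that do not move let the fingers close. It gives the time, the measured TCP pose, the force, the opening and the grip force at its end, in the units of the state.
- bot.observe(): the state, without advancing time (a new reading comes with each control period).
- grab_frame(name): name is "side" or "top"; returns a dict with "image" (384x512x3 uint8, red, green, blue), "vertical_fov" (degrees; the focal length in pixels is half the picture's height over the tangent of half this angle, whatever the lens; pixels are square), "cx", "cy" (the principal point, pixels), "k1" (the pictures are not rectified: a ray, as slopes to the right and down, at radius r is drawn at 1 + k1 r^2 times it, then the intrinsics apply), "R" (3x3) and "t" (3): a world point X has camera coordinates R X + t. Camera axes: x right, y down, z forward; pixel columns grow to the right and rows downward; lengths in m; the calibration is good to about 2 mm. A picture is of the moment at which its call begins. There is no depth.
- ticket.job_done(): hands the job in; it is judged then, once.
The state is a dict: "clock": time; "qpos": joint angles; "qd": joint speeds; "joint_efforts": joint torques, N m; "position": TCP position; "tool_rot": TCP orientation; "force": force on the tool from outside, world axes, zero at the start; "moment": the same for the moment, N m; "grip_width": finger opening in m; "finger_force": force on a finger pad.
Only numpy, scipy, OpenCV 4.12 (cv2) and the standard library are available. Lean on these libraries where they do the work, as an engineer would, in place of code of your own. Each camera call takes 0.05 s, during which the arm holds its last target. There are 200 camera calls.

## Task

I need the small wooden mortar from the back row of the grey tray. Set the two things that stand right in front of it aside on the wooden board, stand the mortar in the middle of the round cork trivet, then put those two back upright in the tray, each in the compartment and at the spot it came from. Leave the other things in the tray as they are, and let none of the tray's things topple.

Things in the scene. Friction and masses are not known exactly. Their poses are not given: they have to be found in the camera images.
- tray: Grey plastic tray clamped to the far table edge, 200 mm deep (x) by 264 wide (y), walls 22 mm high, floor 4 mm thick. Origin: centre of its underside; +x points away from the robot (within 3 degrees of world x). A 20 mm high wall at its x=0 parts front row from back row; two at its y=-42 and +42 mm part the front row into 3 compartments 81 mm wide, one each for mill, tin and jar (any order).
- mill: Turned dark-wood pepper mill with a small steel ball on top, 150 mm tall: foot 50 mm across, waist 36 mm at 58 mm height, head a cylinder 44 mm across from 95 to 132 mm height. About 0.24 kg. Origin at the centre of its underside, z up along its height. Stands upright on the tray floor.
- tin: Square pale metal tin with a lid, 126 mm tall: body 50 x 50 mm, lid 52 x 52 mm from 103 to 125 mm height, sides along its x and y. About 0.2 kg. Origin at the centre of its underside, z up along its height. Stands upright on the tray floor.
- jar: Round glass jar with a flat steel lid, 120 mm tall: glass 54 mm across up to 84 mm height, then narrowing; lid 50 mm across from 94 to 120 mm height. About 0.3 kg. Origin at the centre of its underside, z up along its height. Stands upright on the tray floor.
- mortar: Small open light-wood mortar, 66 mm tall: foot 60 mm across, waist 50 mm at 18 mm height, outside upright and 66 mm across from 36 mm height to the rim, wall 7 mm thick, inside floor 22 mm up. About 0.3 kg. Stands in the tray's undivided back row at about tray y=+42 or -42 mm, behind the divider between two front compartments: the things in those two (under 122 mm from it between centres, the third over 138) are in its way. Origin at the centre of its underside, z up.
- crock: Round white ceramic salt pot with a cork lid and knob, 60 mm across, 118 mm tall, in the back row beside the mortar. It stays where it is. Origin at the centre of its underside, z up along its height. Stands upright on the tray floor.
- board: Light-wood chopping board with two darker stripes, 260 mm (its x) by 170 mm (its y), 18 mm thick, lying fixed beside the tray (left or right): the side area, with room for two things side by side along its x. Origin at the centre of its underside.
- trivet: Round cork trivet, 150 mm across, 9 mm thick, lying fixed on the other side of the tray from the board. Origin at the centre of its underside.

How it is judged:
By the outcome, as a careful person would: the job done as asked, in the order asked, and still so for the second after the job is handed in, with the robot touching nothing.
It also fails if it takes over 131 s, if anything falls off the work surface, if the arm or the gripper's body presses on something with over 40 N, if the wrist force passes 120 N, or if a joint passes its speed limit or range.

## Working session

There is one attempt and no reset: what is moved stays moved. The work goes in short steps, Python scripts to look and compute and a tool call to move; the robot and the scene stay as the last step left them, time stands still between calls to the robot, and variables do not carry over. Pictures are saved under pics/ and viewed, at most 14 in all, crops included, and the job is handed in when it is done.

Besides the shell and the picture viewer there is one more tool, called after "Emit:" by a JSON object that holds its "name" and its "arguments", one argument or row to a line. arm_command: Moves the arm, as the interface text tells. Its arguments: {"type":"object","properties":{"commands":{"type":"array"},"newtons":{"type":"number"}},"required":["commands"]}

```bash
mkdir -p pics; ls; python3 - <<'E'
from workcell import bot, grab_frame
import cv2,numpy as np
print(bot.observe(), bot.pinch_z)
for n in("side","top"):
    f=grab_frame(n); cv2.imwrite(f"pics/{n}0.png",cv2.resize(f["image"][:,:,::-1],None,fx=1.5,fy=1.5)); print({k:v for k,v in f.items() if k!="image"})
E
```

```text
pics
{'clock': 0.0, 'qpos': array([-1.4102116 ,  0.52201345, -0.03630706,  1.5999952 ,  0.02118287,
        1.02112418, -0.11280763]), 'qd': array([-4.82815665e-04, -1.05523639e-04,  3.19719105e-04,  3.00161109e-05,
        8.49791370e-04, -7.03284111e-04, -1.92564426e-03]), 'joint_efforts': array([ 5.88291459e-04, -9.27068281e+01,  1.98021345e+00, -3.69948220e+01,
        1.79374247e-02,  7.73346779e-03,  9.09471453e-06]), 'position': array([0.14292886, 0.6080866 , 0.2307309 ]), 'tool_rot': array([-3.14043958e+00,  7.90152030e-05,  2.91076355e+00]), 'force': array([ 0.76698566, -0.95878856, -0.00571999]), 'moment': array([ 0.01162161,  0.01048586, -0.01575739]), 'finger_force': 0.0, 'grip_width': 0.0855034953575561} 0.0187
{'vertical_fov': 44.68231442494016, 'cx': 256.0316194546288, 'cy': 181.64346186138062, 'k1': -0.09247197064034188, 'R': array([[ 0.99723756, -0.07419769,  0.00345696],
       [-0.03557175, -0.51791537, -0.85469195],
       [ 0.06520658,  0.85220794, -0.519124  ]]), 't': array([-0.56142327,  0.06343965,  1.00012425])}
{'vertical_fov': 49.806153484292444, 'cx': 255.7347652546333, 'cy': 197.83380688975447, 'k1': -0.02616036309988318, 'R': array([[-0.01299196, -0.99967693,  0.02184582],
       [-0.99776865,  0.01153005, -0.06576299],
       [ 0.06548986, -0.02265147, -0.9975961 ]]), 't': array([-0.0116373 ,  0.55244711,  0.9437476 ])}
```

View pics/top0.png

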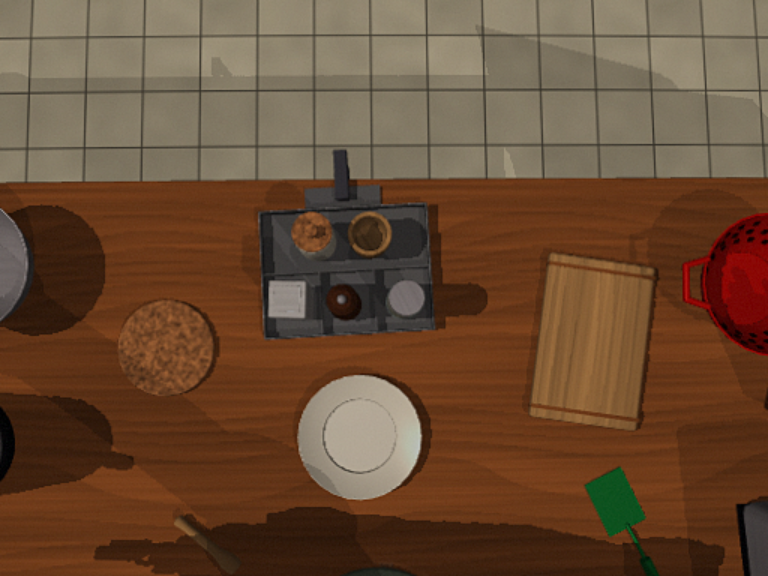

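View pics/side0.png

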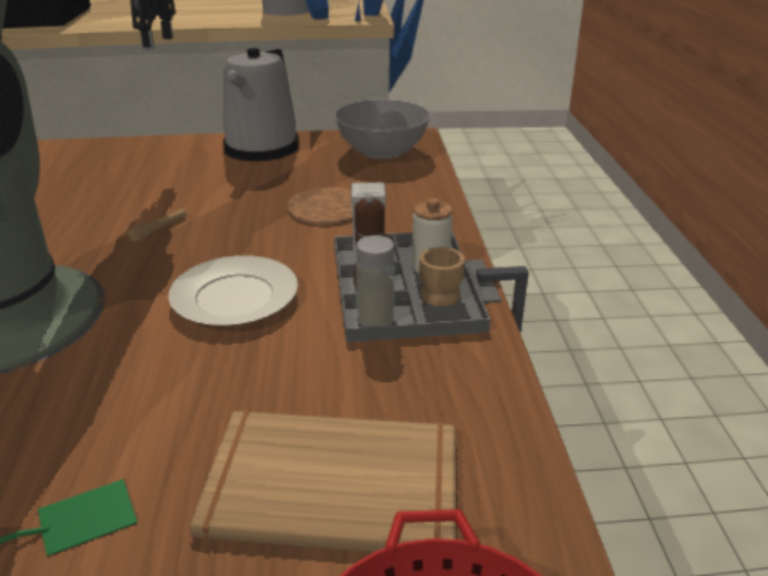

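The top view shows the mortar at (370,234) in 1.5x pixels, with the mill at (343,300) and the jar at (405,298) in front of it. The tin is at (288,299), the crock at (313,232), the board to the right around (593,340) and the trivet to the left at (167,347).

```bash
cat > h.py <<'E'
import cv2,numpy as np
from workcell import bot,grab_frame
def K(f):
    F=f["image"].shape[0]/2/np.tan(np.radians(f["vertical_fov"]/2)); return np.array([[F,0,f["cx"]],[0,F,f["cy"]],[0,0,1.]]),np.array([f["k1"],0,0,0.])
def cast(f,uv,z):
    k,d=K(f); p=cv2.undistortPoints(np.array(uv,float).reshape(-1,1,2),k,d)[:,0]
    r=np.c_[p,np.ones(len(p))]@f["R"]; c=-f["R"].T@f["t"]
    return c+r*((z-c[2])/r[:,2])[:,None]
def proj(f,X):
    k,d=K(f); return cv2.projectPoints(np.array(X,float).reshape(-1,1,3),cv2.Rodrigues(f["R"])[0],f["t"],k,d)[0][:,0]
def save(f,n,x0,y0,x1,y1,s): cv2.imwrite(f"pics/{n}.png",cv2.resize(f["image"][y0:y1,x0:x1,::-1],None,fx=s,fy=s,interpolation=cv2.INTER_CUBIC))
E
python3 - <<'E'
from h import *
f=grab_frame("top"); save(f,"top1",165,95,305,235,5.5/1.3)
np.set_printoptions(precision=4,suppress=True)
g=lambda l,z:print(cast(f,np.array(l)/1.5,z))
g([[341,298],],.152); g([[405,298]],.124); g([[370,234]],.07); g([[288,299]],.129)
g([[549,253],[656,268],[636,430],[529,416]],.018); g([[167,347]],.009)
g([[261,213],[427,204],[434,328],[266,338]],.022)
E
```

```text
[[0.5425 0.0414 0.152 ]]
[[ 0.5433 -0.0456  0.124 ]]
[[0.642  0.0016 0.07  ]]
[[0.5434 0.1149 0.129 ]]
[[ 0.6182 -0.2792  0.018 ]
 [ 0.5928 -0.4493  0.018 ]
 [ 0.3405 -0.4075  0.018 ]
 [ 0.3653 -0.2405  0.018 ]]
[[0.4787 0.3184 0.009 ]]
[[ 0.6847  0.1706  0.022 ]
 [ 0.6966 -0.0881  0.022 ]
 [ 0.5028 -0.0955  0.022 ]
 [ 0.4907  0.1629  0.022 ]]
```

View pics/top1.png

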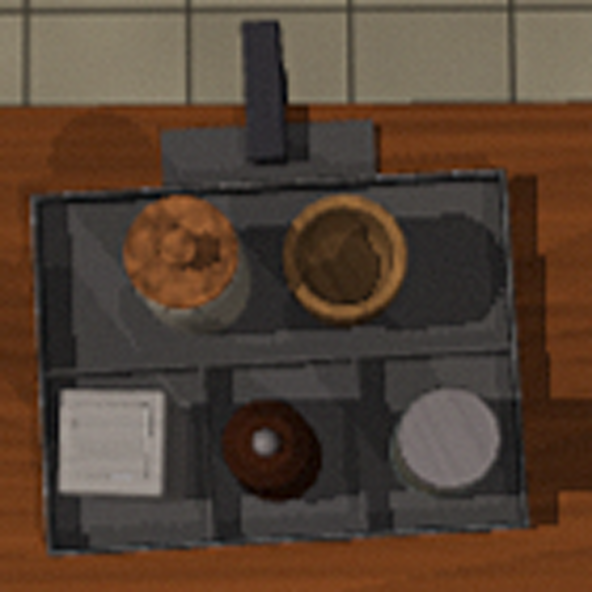

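The zoomed crop puts the mill ball at (265,441), the jar lid centre at (448,438), the mortar rim centre at (346,259), the crock knob at (181,243) and the tin at (111,441). The clamp plate sits behind the tray at x=160 to 375.

```bash
python3 - <<'E'
from h import *
np.set_printoptions(precision=4,suppress=True)
f=grab_frame("top"); s=grab_frame("side"); k=592/140
def g(n,u,v,z): 
    p=cast(f,[[165+u/k,95+v/k]],z)[0]; print(n,p); return p
mi=g("mill",265,441,.150); j=g("jar",448,438,.124); m=g("mortar",346,259,.070); c=g("crock",181,243,.120); t=g("tin",111,441,.129)
for n,o in zip("mill jar tin crock".split(),(mi,j,t,c)): print(n,np.linalg.norm((o-m)[:2]))
hsv=cv2.cvtColor(f["image"],cv2.COLOR_RGB2HSV)
# lid & mortar diameters check
print("jar dia",np.linalg.norm(cast(f,[[165+397/k,95+438/k]],.124)-cast(f,[[165+499/k,95+438/k]],.124)),"rim dia",np.linalg.norm(cast(f,[[165+284/k,95+259/k]],.07)-cast(f,[[165+407/k,95+259/k]],.07)))
# reproject in side view, 1.5x pixels
print("side 1.5x",1.5*proj(s,[mi,j,m,c]))
b=cast(f,np.array([[549,253],[656,268],[636,430],[529,416]])/1.5,.018); print("board sides",np.linalg.norm(b[1]-b[0]),np.linalg.norm(b[2]-b[1]),b.mean(0))
q=cast(f,np.array([[119,347],[215,347],[167,299],[167,396]])/1.5,.009); print("trivet",q)
E
```

```text
mill [0.5413 0.0409 0.15  ]
jar [ 0.5434 -0.0475  0.124 ]
mortar [0.6414 0.0013 0.07  ]
crock [0.6418 0.0829 0.12  ]
tin [0.5435 0.1165 0.129 ]
mill 0.1076009970615537
jar 0.10948144015501912
tin 0.1511403395930789
crock 0.08159803978737819
jar dia 0.05002657304767819 rim dia 0.06442383563962603
side 1.5x [[367.055  198.2701]
 [372.3325 244.4118]
 [438.5601 258.637 ]
 [432.603  202.5802]]
board sides 0.1720190463641219 0.25572539947532885 [ 0.4792 -0.3441  0.018 ]
trivet [[0.4795 0.3928 0.009 ]
 [0.4778 0.244  0.009 ]
 [0.5533 0.3191 0.009 ]
 [0.4032 0.3178 0.009 ]]
```

Emit:
{"name": "arm_command", "arguments": {
  "commands": [
    [[40,-40,5],-0.1,-1],
    [[40,-40,5],-0.15,-1],
    [[40,-40,5],-0.15,-1],
    [[40,-40,5],-0.15,-1],
    [[40,-40,0],-0.15,-1],
    [[40,-40,0],-0.15,-1],
    [[35,-45,0],-0.15,-1],
    [[35,-45,0],-0.15,-1],
    [[30,-45,0],-0.15,-1],
    [[20,-45,0],-0.1,-1],
    [[20,-45,0],0,-1],
    [[10,-45,0],0,-1],
    [[10,-40,0],0,-1],
    [[0,-30,0],0,-1],
    [[0,-20,0],0,-1],
    [[0,-7,0],0,-1],
    [[0,0,0],0,-1],
    [[0,0,0],0,-1]
  ],
  "newtons": 60
}}

```text
clock: 2.05
position: [0.5037, 0.0455, 0.2488]
tool_rot: [-3.141, -0.0, 1.512]
force: [0.6, 0.2, 0.2]
grip_width: 0.0858
finger_force: 0.0
```

Emit:
{"name": "arm_command", "arguments": {
  "commands": [
    [[19,-2,0],0.05,-1],
    [[18,-2,0],0.05,-1],
    [[0,0,0],0,-1],
    [[0,0,-30],0,-1],
    [[0,0,-30],0,-1],
    [[0,0,-30],0,-1]
  ]
}}

```text
clock: 2.65
position: [0.5402, 0.0416, 0.1579]
tool_rot: [3.142, -0.0, 1.611]
force: [0.4, 0.3, 0.0]
grip_width: 0.0851
finger_force: 0.0
```

```bash
python3 - <<'E'
from h import *
print(bot.observe()["position"],bot.observe()["tool_rot"])
f=grab_frame("side"); save(f,"side2",200,90,360,240,4)
E
```

```text
[0.54019569 0.0416272  0.15787463] [ 3.14150409e+00 -3.77052981e-04  1.61138492e+00]
```

View pics/side2.png

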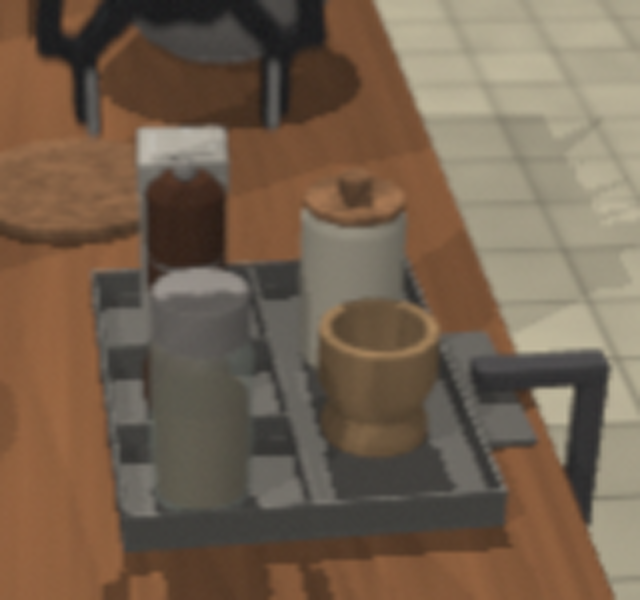

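The open fingers, tips at (95,125) and (272,120), straddle the mill ball at (186,165). The clamp plate lies low behind the tray.

Emit:
{"name": "arm_command", "arguments": {
  "commands": [
    [[1,0,-20],0,-1],
    [[0,0,-20],0,-1],
    [[0,0,-20],0,-1],
    [[0,0,0],0,-1],
    [[0,0,0],0,1],
    [[0,0,0],0,1],
    [[0,0,0],0,1],
    [[0,0,0],0,1],
    [[0,0,0],0,1],
    [[0,0,0],0,1],
    [[0,0,0],0,1],
    [[0,0,0],0,1]
  ],
  "newtons": 50
}}

```text
clock: 3.9
position: [0.5422, 0.0405, 0.1001]
tool_rot: [3.14, -0.001, 1.611]
force: [-3.0, 0.7, 12.1]
grip_width: 0.042
finger_force: 49.9
```

Emit:
{"name": "arm_command", "arguments": {
  "commands": [
    [[0,0,10],0,1],
    [[0,0,25],0,1],
    [[0,0,25],0,1],
    [[0,0,30],0,1],
    [[0,0,30],0,1],
    [[0,0,25],0,1],
    [[0,0,15],0,1],
    [[0,-15,0],0,1],
    [[0,-25,0],0,1],
    [[0,-30,0],0,1],
    [[0,-30,0],0,1],
    [[0,-30,0],0,1],
    [[0,-30,0],0,1],
    [[0,-30,0],0,1],
    [[0,-30,0],0,1],
    [[0,-30,0],0,1],
    [[0,-30,0],0,1],
    [[0,-30,0],0,1],
    [[0,-30,0],0,1],
    [[0,-20,0],0,1]
  ]
}}

```text
clock: 5.9
position: [0.5402, -0.3227, 0.2586]
tool_rot: [-3.141, 0.001, 1.608]
force: [0.8, -0.5, -1.1]
grip_width: 0.0425
finger_force: 51.6
```

Emit:
{"name": "arm_command", "arguments": {
  "commands": [
    [[0,-20,0],0,1],
    [[0,-10,0],0,1],
    [[0,-4,0],0,1],
    [[0,0,0],0,1],
    [[0,0,-20],0,1],
    [[0,0,-30],0,1],
    [[0,0,-25],0,1],
    [[0,0,-20],0,1],
    [[0,0,0],0,1]
  ]
}}

```text
clock: 6.8
position: [0.541, -0.3517, 0.1616]
tool_rot: [-3.138, -0.002, 1.612]
force: [0.1, 0.2, -2.1]
grip_width: 0.0421
finger_force: 51.5
```

Emit:
{"name": "arm_command", "arguments": {
  "commands": [
    [[0,0,-20],0,1],
    [[0,0,-15],0,1],
    [[0,0,-7],0,1],
    [[0,0,0],0,1],
    [[0,0,-2],0,1],
    [[0,0,0],0,1],
    [[0,0,0],0,1]
  ]
}}

```text
clock: 7.5
position: [0.5419, -0.3539, 0.1204]
tool_rot: [3.141, 0.0, 1.611]
force: [-0.2, -0.2, -1.4]
grip_width: 0.0425
finger_force: 51.6
```

```bash
python3 - <<'E'
from h import *
print(bot.observe()["position"])
f=grab_frame("side"); save(f,"side3",120,180,360,384,3)
E
```

```text
[ 0.54191775 -0.35385112  0.12044723]
```

View pics/side3.png

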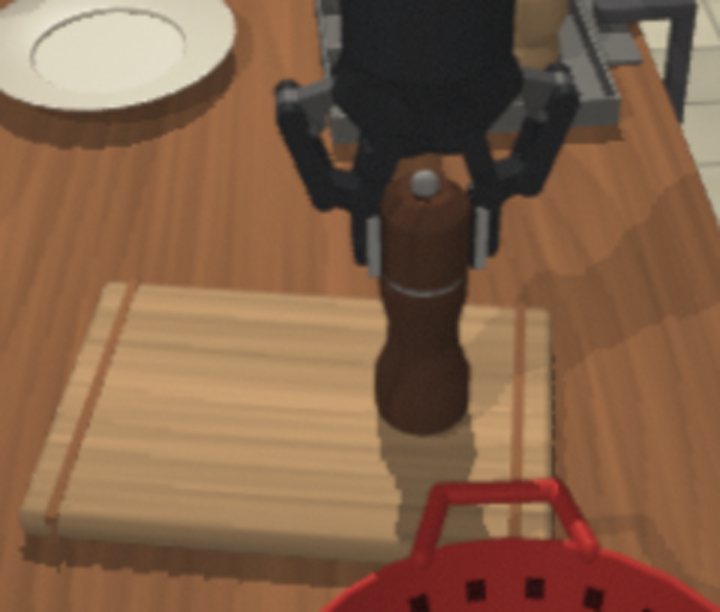

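The mill hangs upright over the board, foot at (420,425), with no tilt.

Emit:
{"name": "arm_command", "arguments": {
  "commands": [
    [[0,0,-2],0,1],
    [[0,0,-2],0,1],
    [[0,0,0],0,1],
    [[0,0,-1],0,1],
    [[0,0,0],0,1]
  ]
}}

```text
clock: 8.05
position: [0.5416, -0.3537, 0.1148]
tool_rot: [-3.141, -0.0, 1.611]
force: [-0.5, 0.5, -2.8]
grip_width: 0.0427
finger_force: 51.6
```

Emit:
{"name": "arm_command", "arguments": {
  "commands": [
    [[0,0,-1],0,1],
    [[0,0,0],0,1],
    [[0,0,0],0,1]
  ]
}}

```text
clock: 8.35
position: [0.5418, -0.3539, 0.1142]
tool_rot: [3.141, 0.0, 1.611]
force: [-1.6, 0.3, 4.0]
grip_width: 0.0426
finger_force: 52.2
```

Emit:
{"name": "arm_command", "arguments": {
  "commands": [
    [[0,0,0],0,0.2],
    [[0,0,0],0,0],
    [[0,0,0],0,-0.3],
    [[0,0,0],0,-0.6],
    [[0,0,0],0,-1],
    [[0,0,0],0,-1],
    [[0,0,0],0,-1],
    [[0,0,0],0,-1],
    [[0,0,15],0,-1],
    [[0,0,30],0,-1],
    [[0,0,30],0,-1],
    [[0,0,25],0,-1],
    [[0,30,0],0,-1],
    [[0,40,0],0,-1],
    [[0,40,0],0,-1],
    [[0,40,0],0,-1],
    [[0,40,0],0,-1],
    [[0,40,0],0,-1],
    [[0,40,0],0,-1],
    [[0,36,0],0,-1]
  ]
}}

```text
clock: 10.35
position: [0.5417, -0.0458, 0.2151]
tool_rot: [3.141, -0.0, 1.611]
force: [0.6, 0.1, 0.8]
grip_width: 0.0853
finger_force: 0.0
```

```bash
python3 - <<'E'
from h import *
f=grab_frame("top"); s=grab_frame("side")
a=np.vstack([cv2.resize(f["image"][150:300,330:450],None,fx=2.5,fy=2.5),cv2.resize(s["image"][210:300,200:320],None,fx=2.5,fy=2.5)])
cv2.imwrite("pics/c4.png",a[:,:,::-1])
hsv=cv2.cvtColor(f["image"],cv2.COLOR_RGB2HSV)
E
```

```text
(no output)
```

View pics/c4.png

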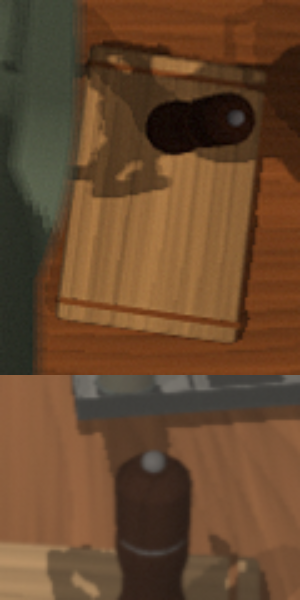

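The mill stands upright on the board. In the top crop its ball is at (236,118) and its foot near (172,125), which matches perspective for an upright mill.

Emit:
{"name": "arm_command", "arguments": {
  "commands": [
    [[2,-2,-10],0,-1],
    [[0,0,-30],0,-1],
    [[0,0,-30],0,-1],
    [[0,0,-30],0,-1],
    [[0,0,-20],0,-1],
    [[0,0,0],0,-1],
    [[0,0,0],0,0],
    [[0,0,0],0,1],
    [[0,0,0],0,1],
    [[0,0,0],0,1],
    [[0,0,0],0,1],
    [[0,0,0],0,1],
    [[0,0,0],0,1],
    [[0,0,0],0,1]
  ]
}}

```text
clock: 11.85
position: [0.5445, -0.05, 0.0953]
tool_rot: [3.139, 0.0, 1.611]
force: [-0.3, -1.1, 9.2]
grip_width: 0.0486
finger_force: 50.2
```

Emit:
{"name": "arm_command", "arguments": {
  "commands": [
    [[0,0,10],0,1],
    [[0,0,25],0,1],
    [[0,0,30],0,1],
    [[0,0,30],0,1],
    [[0,0,25],0,1],
    [[-6,-14,0],0,1],
    [[-12,-25,0],0,1],
    [[-13,-29,0],0,1],
    [[-13,-29,0],0,1],
    [[-13,-29,0],0,1],
    [[-13,-29,0],0,1],
    [[-13,-29,0],0,1],
    [[-13,-29,0],0,1],
    [[-13,-29,0],0,1],
    [[-12,-26,0],0,1],
    [[-8,-16,0],0,1],
    [[0,0,0],0,1],
    [[0,0,-25],0,1],
    [[0,0,-30],0,1],
    [[0,0,-25],0,1]
  ]
}}

```text
clock: 13.85
position: [0.4144, -0.333, 0.1328]
tool_rot: [-3.141, -0.0, 1.611]
force: [-0.0, -0.8, -2.9]
grip_width: 0.0483
finger_force: 52.8
```

Emit:
{"name": "arm_command", "arguments": {
  "commands": [
    [[0,0,-10],0,1],
    [[0,0,-8],0,1],
    [[0,0,0],0,1],
    [[0,0,0],0,1]
  ]
}}

```text
clock: 14.25
position: [0.415, -0.3339, 0.1167]
tool_rot: [3.141, 0.001, 1.611]
force: [0.1, 0.1, -2.4]
grip_width: 0.0487
finger_force: 52.6
```

Contact expected near 0.109.

Emit:
{"name": "arm_command", "arguments": {
  "commands": [
    [[0,0,-3],0,1],
    [[0,0,-2],0,1],
    [[0,0,-1],0,1],
    [[0,0,0],0,1],
    [[0,0,0],0,1]
  ]
}}

```text
clock: 14.75
position: [0.4147, -0.3338, 0.11]
tool_rot: [3.142, 0.0, 1.611]
force: [-0.7, -0.3, -2.0]
grip_width: 0.0485
finger_force: 52.6
```

Emit:
{"name": "arm_command", "arguments": {
  "commands": [
    [[0,0,-1],0,1],
    [[0,0,0],0,1],
    [[0,0,0],0,1]
  ]
}}

```text
clock: 15.05
position: [0.4149, -0.3339, 0.1093]
tool_rot: [3.141, 0.0, 1.611]
force: [-0.7, 1.0, 6.3]
grip_width: 0.0489
finger_force: 53.5
```

Emit:
{"name": "arm_command", "arguments": {
  "commands": [
    [[0,0,0],0,0.2],
    [[0,0,0],0,0],
    [[0,0,0],0,-0.3],
    [[0,0,0],0,-0.6],
    [[0,0,0],0,-1],
    [[0,0,0],0,-1],
    [[0,0,0],0,-1],
    [[0,0,0],0,-1],
    [[0,0,15],0,-1],
    [[0,0,30],0,-1],
    [[0,0,35],0,-1],
    [[0,0,20],0,-1],
    [[24,35,0],0,-1],
    [[24,35,0],0,-1],
    [[24,35,0],0,-1],
    [[24,35,0],0,-1],
    [[24,35,0],0,-1],
    [[24,35,0],0,-1],
    [[24,35,0],0,-1],
    [[24,35,0],0,-1]
  ]
}}

```text
clock: 17.05
position: [0.6074, -0.052, 0.2089]
tool_rot: [3.142, -0.0, 1.611]
force: [0.5, -0.1, -0.3]
grip_width: 0.0855
finger_force: 0.0
```

Emit:
{"name": "arm_command", "arguments": {
  "commands": [
    [[20,30,0],0,-1],
    [[14,21,0],0,-1],
    [[0,0,0],0,-1],
    [[0,0,-25],0,-1],
    [[0,0,-25],0,-1],
    [[0,0,-20],0,-1],
    [[0,0,-20],0,-1],
    [[0,0,0],0,-1],
    [[0,0,0],0,-1]
  ]
}}

```text
clock: 17.95
position: [0.6407, -0.0033, 0.1194]
tool_rot: [-3.141, 0.0, 1.61]
force: [0.4, -0.1, 0.5]
grip_width: 0.0854
finger_force: 0.0
```

```bash
python3 - <<'E'
from h import *
f=grab_frame("side"); save(f,"side5",120,90,360,290,3)
E
```

```text
(no output)
```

View pics/side5.png

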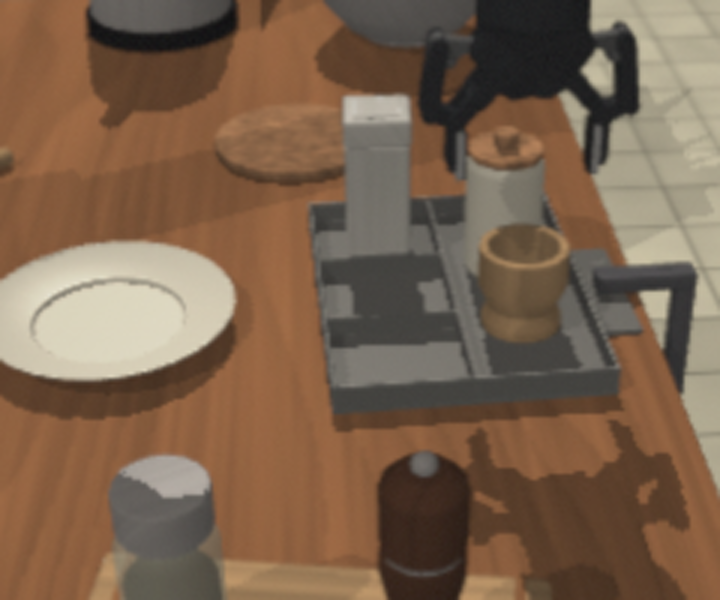

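Both the mill and the jar stand upright on the board. The fingers, at (455,165) and (597,160), are centred over the mortar rim at (525,255), and the gripper body is clear of the crock.

Emit:
{"name": "arm_command", "arguments": {
  "commands": [
    [[0,0,-25],0,-1],
    [[0,0,-25],0,-1],
    [[0,0,-20],0,-1],
    [[0,0,-9],0,-1],
    [[0,0,0],0,-1]
  ]
}}

```text
clock: 18.5
position: [0.6406, -0.0029, 0.0399]
tool_rot: [-3.141, 0.0, 1.611]
force: [-0.7, 0.0, -0.3]
grip_width: 0.0854
finger_force: 0.0
```

Emit:
{"name": "arm_command", "arguments": {
  "commands": [
    [[0,0,0],0,0],
    [[0,0,0],0,1],
    [[0,0,0],0,1],
    [[0,0,0],0,1],
    [[0,0,0],0,1],
    [[0,0,0],0,1],
    [[0,0,0],0,1],
    [[0,0,0],0,1]
  ]
}}

```text
clock: 19.3
position: [0.6418, -0.0028, 0.0419]
tool_rot: [3.139, -0.0, 1.611]
force: [-2.8, -0.1, 12.1]
grip_width: 0.0639
finger_force: 52.8
```

Emit:
{"name": "arm_command", "arguments": {
  "commands": [
    [[0,0,5],0,1],
    [[0,0,20],0,1],
    [[0,0,25],0,1],
    [[0,0,30],0,1],
    [[0,0,30],0,1],
    [[0,0,30],0,1],
    [[0,0,20],0,1],
    [[0,0,10],0,1],
    [[-8,15,0],0,1],
    [[-13,25,0],0,1],
    [[-15,29,0],0,1],
    [[-15,29,0],0,1],
    [[-15,29,0],0,1],
    [[-15,29,0],0,1],
    [[-15,29,0],0,1],
    [[-15,29,0],0,1],
    [[-15,29,0],0,1],
    [[-15,29,0],0,1],
    [[-13,26,0],0,1],
    [[-9,19,0],0,1]
  ]
}}

```text
clock: 21.3
position: [0.4755, 0.3164, 0.2091]
tool_rot: [-3.14, 0.0, 1.613]
force: [0.0, 0.3, -2.9]
grip_width: 0.0639
finger_force: 55.4
```

Emit:
{"name": "arm_command", "arguments": {
  "commands": [
    [[0,4,0],0,1],
    [[0,0,0],0,1],
    [[0,0,-20],0,1],
    [[0,0,-30],0,1],
    [[0,0,-30],0,1],
    [[0,0,-25],0,1],
    [[0,0,0],0,1],
    [[0,0,0],0,1]
  ]
}}

```text
clock: 22.1
position: [0.4782, 0.3174, 0.1054]
tool_rot: [-3.141, 0.001, 1.609]
force: [0.5, 0.2, -1.3]
grip_width: 0.0637
finger_force: 56.1
```

```bash
python3 - <<'E'
from h import *
print(bot.observe()["position"])
f=grab_frame("side"); s=grab_frame("top")
a=np.hstack([cv2.resize(x[:,:,::-1],(400,400)) for x in (f["image"][80:220,180:320],s["image"][150:290,50:190])]); cv2.imwrite("pics/c6.png",a)
E
```

```text
[0.47818642 0.31735541 0.10536375]
```

View pics/c6.png

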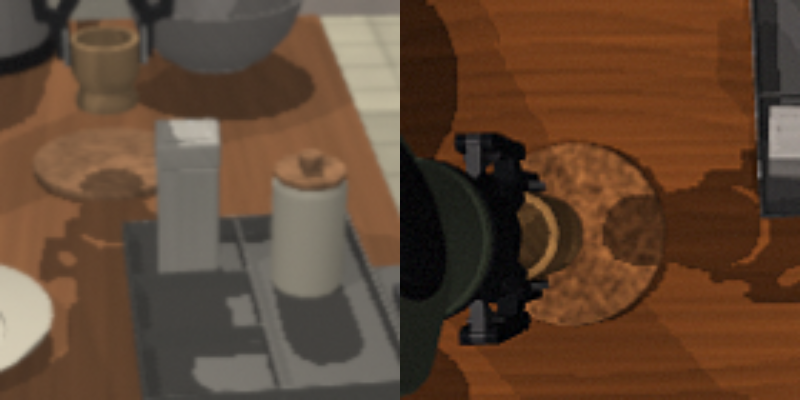

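The mortar hangs upright over the trivet, and its right rim edge in the top crop is at (558,238).

```bash
python3 - <<'E'
from h import *
s=grab_frame("top"); print(cast(s,[[50+158*.35,150+238*.35]],.133))
E
```

```text
[[0.47618083 0.29027304 0.133     ]]
```

Emit:
{"name": "arm_command", "arguments": {
  "commands": [
    [[0,-1,-25],0,1],
    [[0,-1,-20],0,1],
    [[0,0,-7],0,1],
    [[0,0,0],0,1],
    [[0,0,0],0,1]
  ]
}}

```text
clock: 22.75
position: [0.4782, 0.3166, 0.054]
tool_rot: [3.141, -0.001, 1.611]
force: [0.4, -0.1, -2.6]
grip_width: 0.0638
finger_force: 56.1
```

Emit:
{"name": "arm_command", "arguments": {
  "commands": [
    [[0,-3,-3],0,1],
    [[0,0,-2],0,1],
    [[0,0,-1],0,1],
    [[0,0,0],0,1],
    [[0,0,0],0,1]
  ]
}}

```text
clock: 23.25
position: [0.4778, 0.3133, 0.0471]
tool_rot: [3.141, -0.0, 1.611]
force: [-1.2, -0.8, 0.8]
grip_width: 0.0635
finger_force: 56.4
```

Emit:
{"name": "arm_command", "arguments": {
  "commands": [
    [[0,0,-1],0,1],
    [[0,0,0],0,1],
    [[0,0,0],0,1]
  ]
}}

```text
clock: 23.55
position: [0.4778, 0.3133, 0.0469]
tool_rot: [3.142, -0.001, 1.611]
force: [-6.8, -4.1, 22.2]
grip_width: 0.0635
finger_force: 58.7
```

Emit:
{"name": "arm_command", "arguments": {
  "commands": [
    [[0,0,1],0,1],
    [[0,0,0],0,0],
    [[0,0,0],0,-0.3],
    [[0,0,0],0,-0.6],
    [[0,0,0],0,-1],
    [[0,0,0],0,-1],
    [[0,0,0],0,-1],
    [[0,0,15],0,-1],
    [[0,0,30],0,-1],
    [[0,0,40],0,-1],
    [[0,0,40],0,-1],
    [[0,0,40],0,-1],
    [[-3,-30,0],0,-1],
    [[-4,-40,0],0,-1],
    [[-4,-40,0],0,-1],
    [[-4,-40,0],0,-1],
    [[-4,-40,0],0,-1],
    [[-4,-40,0],0,-1],
    [[-4,-40,0],0,-1],
    [[-4,-40,0],0,-1]
  ]
}}

```text
clock: 25.55
position: [0.4462, 0.0017, 0.2129]
tool_rot: [3.141, -0.001, 1.611]
force: [1.3, 0.7, 0.2]
grip_width: 0.0855
finger_force: 0.0
```

Emit:
{"name": "arm_command", "arguments": {
  "commands": [
    [[-4,-40,0],0,-1],
    [[-4,-40,0],0,-1],
    [[-4,-40,0],0,-1],
    [[-4,-40,0],0,-1],
    [[-4,-40,0],0,-1],
    [[-4,-40,0],0,-1],
    [[-4,-40,0],0,-1],
    [[-4,-30,0],0,-1],
    [[0,-20,0],0,-1],
    [[0,0,0],0,-1],
    [[0,0,0],0,-1]
  ]
}}

```text
clock: 26.65
position: [0.4144, -0.3266, 0.2124]
tool_rot: [3.141, -0.0, 1.61]
force: [0.4, -0.0, -0.2]
grip_width: 0.0854
finger_force: 0.0
```

```bash
python3 - <<'E'
from h import *
f=grab_frame("top"); s=grab_frame("side")
print(bot.observe()["position"],1.5*0+proj(s,[[.415,-.334,.138],[.542,-.354,.166]]))
a=np.hstack([cv2.resize(x[:,:,::-1],(400,400)) for x in (s["image"][220:384,120:284],f["image"][160:300,50:190])]); cv2.imwrite("pics/c7.png",a)
E
```

```text
[ 0.41486962 -0.32582307  0.21229109] [[171.31041136 253.48305774]
 [260.29491067 243.31183475]]
```

View pics/c7.png

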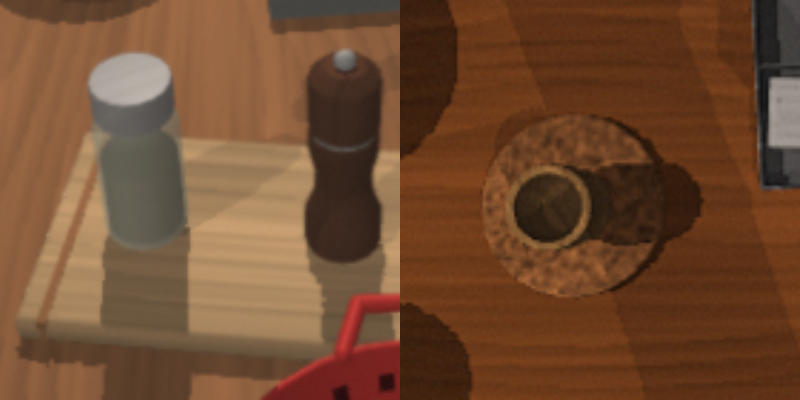

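The jar, lid at (131,80), and the mill both stand upright on the board. The mortar stands on the trivet, rim centre at (548,206) in the top crop.

```bash
python3 - <<'E'
from h import *
f=grab_frame("top"); print(cast(f,[[50+148*.35,160+206*.35]],.075),cast(f,[[50+173.5*.35,160+205*.35]],.009))
E
```

```text
[[0.47796613 0.31756952 0.075     ]] [[0.47770857 0.31979511 0.009     ]]
```

Emit:
{"name": "arm_command", "arguments": {
  "commands": [
    [[0,-8,0],0,-1],
    [[0,0,-30],0,-1],
    [[0,0,-30],0,-1],
    [[0,0,-30],0,-1],
    [[0,0,-13],0,-1],
    [[0,0,0],0,-1],
    [[0,0,0],0,0],
    [[0,0,0],0,1],
    [[0,0,0],0,1],
    [[0,0,0],0,1],
    [[0,0,0],0,1],
    [[0,0,0],0,1],
    [[0,0,0],0,1],
    [[0,0,0],0,1]
  ]
}}

```text
clock: 28.2
position: [0.4154, -0.3351, 0.1103]
tool_rot: [3.14, 0.001, 1.611]
force: [-1.1, 0.6, 11.4]
grip_width: 0.0485
finger_force: 49.7
```

The mortar is centred on the trivet to within about 2 mm.

Emit:
{"name": "arm_command", "arguments": {
  "commands": [
    [[0,0,10],0,1],
    [[0,0,25],0,1],
    [[0,0,30],0,1],
    [[0,0,30],0,1],
    [[0,0,10],0,1],
    [[6,14,0],0,1],
    [[12,25,0],0,1],
    [[13,29,0],0,1],
    [[13,29,0],0,1],
    [[13,29,0],0,1],
    [[13,29,0],0,1],
    [[13,29,0],0,1],
    [[13,29,0],0,1],
    [[13,29,0],0,1],
    [[12,26,0],0,1],
    [[8,16,0],0,1],
    [[0,0,0],0,1],
    [[0,0,0],0,1]
  ]
}}

```text
clock: 30.0
position: [0.5434, -0.0512, 0.2138]
tool_rot: [-3.141, 0.0, 1.611]
force: [-0.4, -0.7, -2.2]
grip_width: 0.0484
finger_force: 52.6
```

Emit:
{"name": "arm_command", "arguments": {
  "commands": [
    [[1,2,-10],0,1],
    [[0,0,-25],0,1],
    [[0,0,-30],0,1],
    [[0,0,-25],0,1],
    [[0,0,-15],0,1],
    [[0,0,-8],0,1],
    [[0,0,0],0,1],
    [[0,0,-2],0,1],
    [[0,0,0],0,1],
    [[0,0,0],0,1]
  ]
}}

```text
clock: 31.0
position: [0.545, -0.0487, 0.0995]
tool_rot: [3.141, -0.0, 1.611]
force: [-0.5, -0.8, -2.4]
grip_width: 0.0487
finger_force: 52.6
```

```bash
python3 - <<'E'
from h import *
print(bot.observe()["position"],bot.observe()["force"])
f=grab_frame("side"); save(f,"side8",200,90,360,240,4)
E
```

```text
[ 0.54500324 -0.0486905   0.09946897] [-0.51614571 -0.78679424 -2.4438274 ]
```

View pics/side8.png

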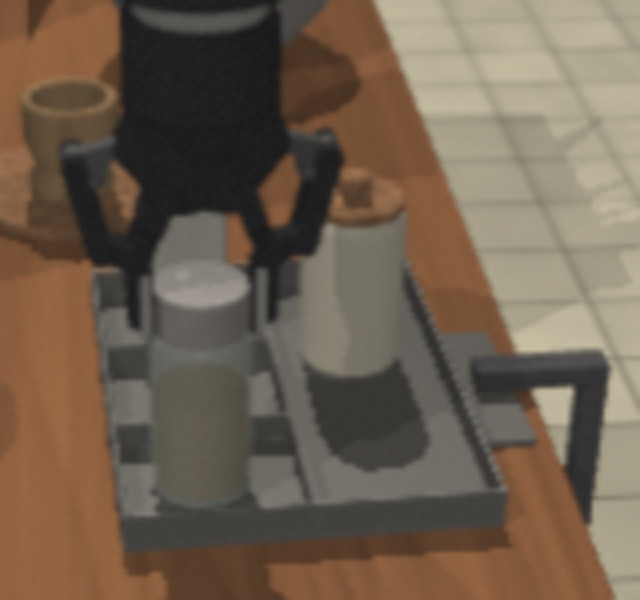

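The jar is over its compartment at its old image column, x=200, a few mm above its original height.

Emit:
{"name": "arm_command", "arguments": {
  "commands": [
    [[0,0,-2],0,1],
    [[0,0,-1],0,1],
    [[0,0,0],0,1],
    [[0,0,0],0,1]
  ]
}}

```text
clock: 31.45
position: [0.545, -0.0486, 0.0964]
tool_rot: [3.141, -0.0, 1.611]
force: [-1.7, 1.6, 8.6]
grip_width: 0.0488
finger_force: 53.6
```

Emit:
{"name": "arm_command", "arguments": {
  "commands": [
    [[0,0,-1],0,1],
    [[0,0,0],0,1],
    [[0,0,0],0,1]
  ]
}}

```text
clock: 31.75
position: [0.5451, -0.0486, 0.0962]
tool_rot: [3.141, -0.001, 1.611]
force: [-7.3, 1.8, 28.7]
grip_width: 0.0486
finger_force: 55.9
```

Emit:
{"name": "arm_command", "arguments": {
  "commands": [
    [[0,0,1],0,1],
    [[0,0,0],0,0.2],
    [[0,0,0],0,0],
    [[0,0,0],0,-0.3],
    [[0,0,0],0,-0.6],
    [[0,0,0],0,-1],
    [[0,0,0],0,-1],
    [[0,0,0],0,-1],
    [[0,0,0],0,-1],
    [[0,0,15],0,-1],
    [[0,0,35],0,-1],
    [[0,0,35],0,-1],
    [[0,0,35],0,-1],
    [[0,-35,0],0,-1],
    [[0,-40,0],0,-1],
    [[0,-40,0],0,-1],
    [[0,-40,0],0,-1],
    [[-3,-40,0],0,-1],
    [[0,-40,0],0,-1],
    [[0,-40,0],0,-1]
  ]
}}

```text
clock: 33.75
position: [0.5414, -0.3253, 0.2159]
tool_rot: [3.142, -0.0, 1.611]
force: [0.8, -0.8, 1.0]
grip_width: 0.0853
finger_force: 0.0
```

Emit:
{"name": "arm_command", "arguments": {
  "commands": [
    [[0,-30,0],0,-1],
    [[0,0,0],0,-1],
    [[0,0,0],0,-1],
    [[0,0,0],0,-1]
  ]
}}

```text
clock: 34.15
position: [0.542, -0.3526, 0.2157]
tool_rot: [-3.142, -0.001, 1.612]
force: [0.2, 0.0, -0.4]
grip_width: 0.0855
finger_force: 0.0
```

Emit:
{"name": "arm_command", "arguments": {
  "commands": [
    [[0,-1,-10],0,-1],
    [[0,0,-30],0,-1],
    [[0,0,-30],0,-1],
    [[0,0,-20],0,-1],
    [[0,0,-11],0,-1],
    [[0,0,0],0,-1],
    [[0,0,0],0,0],
    [[0,0,0],0,1],
    [[0,0,0],0,1],
    [[0,0,0],0,1],
    [[0,0,0],0,1],
    [[0,0,0],0,1],
    [[0,0,0],0,1],
    [[0,0,0],0,1]
  ]
}}

```text
clock: 35.55
position: [0.5421, -0.355, 0.116]
tool_rot: [3.14, 0.001, 1.611]
force: [-1.7, 0.9, 8.3]
grip_width: 0.042
finger_force: 50.8
```

Emit:
{"name": "arm_command", "arguments": {
  "commands": [
    [[0,0,10],0,1],
    [[0,0,25],0,1],
    [[0,0,30],0,1],
    [[0,0,30],0,1],
    [[0,0,30],0,1],
    [[0,0,20],0,1],
    [[0,15,0],0,1],
    [[0,25,0],0,1],
    [[0,30,0],0,1],
    [[0,30,0],0,1],
    [[0,30,0],0,1],
    [[0,30,0],0,1],
    [[0,30,0],0,1],
    [[0,30,0],0,1],
    [[0,30,0],0,1],
    [[0,30,0],0,1],
    [[0,30,0],0,1],
    [[0,30,0],0,1],
    [[0,25,0],0,1],
    [[0,20,0],0,1]
  ]
}}

```text
clock: 37.55
position: [0.5408, 0.0326, 0.2596]
tool_rot: [-3.141, -0.001, 1.612]
force: [0.4, -0.4, -2.0]
grip_width: 0.042
finger_force: 51.3
```

Emit:
{"name": "arm_command", "arguments": {
  "commands": [
    [[0,9,0],0,1],
    [[0,0,0],0,1],
    [[0,0,0],0,1],
    [[0,0,0],0,1]
  ]
}}

```text
clock: 37.95
position: [0.5416, 0.0381, 0.2599]
tool_rot: [-3.142, 0.0, 1.609]
force: [0.4, 0.3, -2.1]
grip_width: 0.0422
finger_force: 51.3
```

Emit:
{"name": "arm_command", "arguments": {
  "commands": [
    [[0,2,-10],0,1],
    [[0,0,-25],0,1],
    [[0,0,-30],0,1],
    [[0,0,-30],0,1],
    [[0,0,-30],0,1],
    [[0,0,-20],0,1],
    [[0,0,-8],0,1],
    [[0,0,0],0,1],
    [[0,0,-2],0,1],
    [[0,0,0],0,1],
    [[0,0,-1],0,1],
    [[0,0,0],0,1],
    [[0,0,0],0,1]
  ]
}}

```text
clock: 39.25
position: [0.5418, 0.0414, 0.1042]
tool_rot: [3.141, -0.0, 1.611]
force: [0.0, 0.4, -1.3]
grip_width: 0.042
finger_force: 51.3
```

Emit:
{"name": "arm_command", "arguments": {
  "commands": [
    [[0,0,-1],0,1],
    [[0,0,0],0,1],
    [[0,0,-1],0,1],
    [[0,0,0],0,1],
    [[0,0,0],0,1]
  ]
}}

```text
clock: 39.75
position: [0.5417, 0.0413, 0.102]
tool_rot: [3.141, -0.0, 1.611]
force: [-0.3, 0.4, 3.1]
grip_width: 0.0425
finger_force: 51.9
```

Contact. I'll release and retreat upward.

Emit:
{"name": "arm_command", "arguments": {
  "commands": [
    [[0,0,0],0,0.2],
    [[0,0,0],0,0],
    [[0,0,0],0,-0.3],
    [[0,0,0],0,-0.6],
    [[0,0,0],0,-1],
    [[0,0,0],0,-1],
    [[0,0,0],0,-1],
    [[0,0,0],0,-1],
    [[0,0,15],0,-1],
    [[0,0,35],0,-1],
    [[0,0,35],0,-1],
    [[0,0,35],0,-1],
    [[-30,0,10],0,-1],
    [[-40,0,0],0,-1],
    [[-40,-30,0],0,-1],
    [[0,-40,0],0,-1],
    [[0,-40,0],0,-1],
    [[0,-40,0],0,-1],
    [[0,-40,0],0,-1],
    [[0,-40,0],0,-1]
  ]
}}

```text
clock: 41.75
position: [0.4315, -0.1903, 0.2321]
tool_rot: [3.141, -0.0, 1.611]
force: [1.7, 0.8, -0.2]
grip_width: 0.0852
finger_force: 0.0
```

Emit:
{"name": "arm_command", "arguments": {
  "commands": [
    [[0,-40,0],0,-1],
    [[0,-40,0],0,-1],
    [[0,0,0],0,-1],
    [[0,0,0],0,-1],
    [[0,0,0],0,-1]
  ]
}}

```text
clock: 42.25
position: [0.4318, -0.2678, 0.2318]
tool_rot: [-3.141, -0.001, 1.612]
force: [0.3, -0.9, -0.1]
grip_width: 0.0851
finger_force: 0.0
```

```bash
python3 - <<'E'
from h import *
f=grab_frame("top"); save(f,"top9",165,95,305,235,592/140)
s=grab_frame("side"); save(s,"side9",180,90,360,240,4)
E
```

```text
(no output)
```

View pics/top9.png

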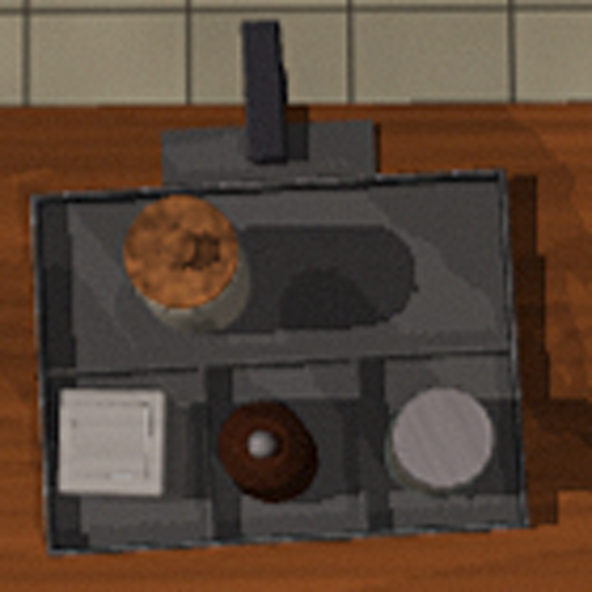

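View pics/side9.png

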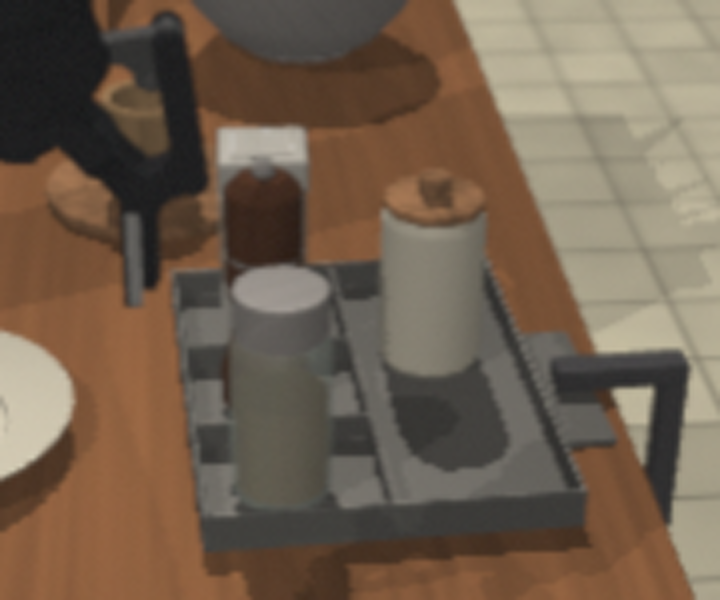

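The mill ball at (262,443) and jar lid at (442,438) are within about 3 mm of their start spots, both upright. The crock and tin haven't moved, and the mortar is on the trivet.

```bash
python3 -c "
from workcell import ticket
print(ticket.job_done())"
```

```text
the job is handed in; nothing more can be done
None
```

The mortar stands within about 2 mm of the middle of the cork trivet, and the mill and jar are back upright in their own compartments within about 3 mm of where they started; nothing toppled, the tin and crock were not moved, and the job was handed in at about 42 s.

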